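# Take the turned jar over the rack's rail onto the swinging display board

## Robot

A 7-joint arm with a two-finger parallel gripper is mounted at the origin on a cart in front of the work surface, level with it; the furniture and walls round the work are solid. World frame = base frame: x ahead of the robot, y to its left, z up, the work surface at z = 0. Lengths are in m, angles in rad, forces in N, time in s.
With the tool pointing down it reaches from about 0.4 to 0.85 m from the base axis. Payload 6.9 kg.
Tool frame: the origin (TCP) lies midway between the tips of the shut fingers; the grasp point (between the pads) lies behind it (ctrl.pinch_z is the z of the grasp point in the tool frame, in m); z points along the fingers, y is the direction in which the jaws open and shut (so a half turn about z gives the same grasp; the last joint's range is limited). The gripper opens to 85 mm and grips with 20 to 120 N. Pads are 22 mm wide; open, the fingers measure 114 mm over their backs; the gripper's body (76 mm by 85 mm) begins 54 mm behind the grasp point. The pads swing forward as they close: fully open they stand 13 mm farther back than shut.
Start: joints at [-1.089, 0.507, -0.238, 1.5, 0.126, 1.149, -0.155], TCP at [0.23, 0.581, 0.208] pointing down, gripper open.
Joint ranges: [-3.08, 3.08], [-0.24, 2.05], [-1.43, 1.35], [0, 2.5], [-1.52, 4.66], [0.17, 1.96], [-2.89, 2.89]. Speed limits (rad/s): [2.39, 2.39, 3.14, 3.14, 3.14, 3.14, 3.14].

## Interface

Orientations are given as a unit quaternion [w, x, y, z].
In Python, from station import ctrl, get_state, vision, ticket, models gives the robot as it stands. Calls block until the motion is done:
- ctrl.movep(position, orientation): joint-space move of the TCP to a pose.
- ctrl.movel(position, frame=None, max_speed=0.15): straight line of the TCP; frame=None keeps the orientation; max_speed is the mean speed in m/s.
- ctrl.set_joints(angles): joint-space move.
- ctrl.ungrasp() and ctrl.close_gripper(force=None): open the fingers fully, or close them until they stop; force is the grip in N (None keeps the last).
- ctrl.pause(seconds).
- ctrl.ik(position, orientation): joint angles nearest the present ones, or None.
- get_state(): the state.
- vision.grab_frame(name): name is "scene" or "top" or "wrist"; returns (picture, depth): 420x560x3 uint8, blue, green, red; 420x560 float32, m along the optical axis (not along the pixel's ray), 0 where there is no reading.
- vision.camera_info(name): a dict with "mtx" (3x3 intrinsics, pixels), "dist_coeffs" ([k1, k2, p1, p2, k3] as OpenCV has them; the pictures are not rectified), "R" (3x3) and "t" (3): a world point X has camera coordinates R X + t; the wrist camera has in their place "hand_eye" (4x4, takes a point from camera to tool coordinates, whose origin is the TCP and whose axes are the flange's). Camera axes: x right, y down, z forward; pixel columns grow to the right and rows downward; lengths in m; the calibration is good to about 2 mm. A picture is of the moment at which its call begins: read the wrist's pose just before it. camera_info takes no time and is no camera call.
A pose or a line that the arm cannot do raises ctrl.Unreachable and nothing moves.
- ticket.close_job(): hands the job in, once; it reports no verdict.
Trained networks look in the newest picture that a camera, given by its name, has taken for a name from the list of things; names that differ only in an ending like _2 or _b are one class to them, and where a whole thing is asked for, a point or a joint stands for the part that bears it (a point fixed in the world has none). Each returns a list of dicts, best first, with "p" (0 to 1); they miss things now and then, are a little off and sometimes report something else, mostly with a low value. They report only what shows in the picture. A call takes as long as a camera call.
- models.recognise(camera, target): "point" ([column, row] in pixels, amid what is visible of it).
- models.masks_of(camera, target): "mask" (420x560 bool, what is visible of it) and "point" ([column, row] in pixels, amid what is visible of it).
The state is a dict: "time": time; "qpos": joint angles; "qd": joint speeds; "tau": joint torques, N m; "tcp_pos": TCP position; "eef_rot": TCP orientation; "contact_force": force on the tool from outside, world axes, zero at the start; "wrist_torque": the same for the moment, N m; "width": finger opening in m.
Only numpy, scipy, OpenCV 4.12 (cv2) and the standard library are available. Lean on these libraries where they do the work, as an engineer would, in place of code of your own. Each camera call takes 0.05 s, during which the arm holds its last target.

## Task

First push the small wooden display board round on its pivot pin until it rests against its stop pin. Then take the turned jar out of the counter rack - lift it straight up clear of the front rail, then draw it out forward - and stand it upright on the middle of the board's round inlay, with the board still at its stop. Leave the sanding block in the rack, and the tape roll, price block and key fob where they are.

Things in the scene. Friction and masses are not known exactly. Their poses are not given: they have to be found in the camera images.
- rack: Low wooden counter rack, fixed, 90 mm deep (x), 234 mm wide (y). Origin: centre of its underside; front with the rail at -x. The floor on which things stand is 30 mm above the table. End cheeks 12 mm thick at y = +/-111 mm, 78 mm high above the table; back board 10 mm thick at x = +40 mm, 70 mm high. Two places, at about y = +46 and -46 mm: jar in one, sanding block in the other
- rack_rail (a point): Middle of the top of the rack's round front rail, 12 mm thick, along y of the rack at its x = -39 mm; this top is 72 mm above the table, 42 mm above the rack's floor (the space under the rail is open). Axes as those of the rack
- jar_center (a point): The turned wooden jar with a knobbed lid (fixed on) that stands in the rack: round, 47 mm across at its widest, about 38 to 44 mm above its underside, 73 mm high with the knob, about 100 g, flat underside. This point is its centre half-way up, 36.5 mm above its underside, z up. Grip it from above round its widest part, fingers either side along the rack's y
- block: bystander: sanding block 39 x 65 x 28 mm, loose, lying in the rack's other place with its 65 mm along the rack's width; origin at the centre of its underside. To stay where it is
- tape: bystander: roll of tape, 104 mm across, 25 mm high, lying loose on the table; origin at the centre of its underside. To stay where it is
- tag: bystander: flat wooden price block 56 x 82 x 8 mm, lying loose on the table; origin at the centre of its underside. To stay where it is
- fob: bystander: wooden key fob 20 x 50 x 8 mm, lying loose on the table; origin at the centre of its underside. To stay where it is
- pivot (a point): The fixed pivot pin of the display board, at the level of the board's top, 22 mm above the table. Axes are those of the fixed stand under the board, a plate 5 mm thick (x from -70 to +15 mm, y from -50 to +30 mm of the pin). A stop pin 10 mm thick stands on it at x = -60, y = -42.5 mm, 24 mm high above the table. At its stop the board points along -x of this frame
- board (a joint): Angle of the display board about the pivot pin in rad: 0 = against the stop pin; positive = swung away from it, clockwise seen from above (free end towards +y of the stand); range 0 to 1.4, starts between 0.65 and 1.0. It stays where it is left; pushing sideways on its edge near the free end takes 1 to 2 N
- inlay (a point): Centre of the round inlay (60 mm across, flush) on the board's upper face, 22 mm above the table, 58 mm from the pivot pin. Its frame turns with the board: -x points to the free end, z up. The board is plywood, 110 x 75 x 16 mm (underside 6 mm above the table); its free end is 34 mm beyond this point, its long edges 37.5 mm either side; the edge at +y is the one to push

How it is judged:
By the outcome, as a careful person would: the job done as asked, in the order asked, and still so for the second after the job is handed in, with the robot touching nothing.
It also fails if it takes over 58 s, if anything falls off the work surface, if the arm or the gripper's body presses on something with over 40 N, if the wrist force passes 120 N, or if a joint passes its speed limit or range.

## Working session

There is one attempt and no reset: what is moved stays moved. The work goes in short steps, each a Python script; the robot and the scene stay as the last script left them, time stands still between calls to the robot, and variables do not carry over. Pictures are saved under pics/ and viewed, and the job is handed in when it is done.

```bash
ls; mkdir -p pics
cat > h.py <<'E'
import numpy as np, cv2
from station import ctrl, get_state, vision, ticket, models
def save(n,fn):
    im,d=vision.grab_frame(n); cv2.imwrite('pics/'+fn,im); np.save('pics/'+fn[:-4]+'.npy',d); return im,d
E
python3 - <<'E'
from h import *
s=get_state(); print({k:np.round(v,3) for k,v in s.items()}, ctrl.pinch_z)
for n in ("scene","top","wrist"):
    save(n,n+'0.png'); print(n,vision.camera_info(n))
E
```

```text
pics
{'time': np.float64(0.0), 'qpos': array([-1.088,  0.508, -0.237,  1.501,  0.126,  1.149, -0.155]), 'qd': array([ 0.   , -0.   ,  0.   , -0.002, -0.   , -0.   ,  0.001]), 'tau': array([-1.0000e-03, -6.2061e+01, -2.1870e+00, -2.4966e+01,  1.3000e-02,
        1.2000e-02, -0.0000e+00]), 'tcp_pos': array([0.23 , 0.581, 0.208]), 'eef_rot': array([-0.   ,  0.187,  0.982, -0.001]), 'contact_force': array([ 0.135, -0.592, -0.065]), 'wrist_torque': array([-0.063,  0.069,  0.03 ]), 'width': np.float64(0.086)} -0.0187
scene {'mtx': array([[385.99306415,   0.        , 283.53988934],
       [  0.        , 385.99306415, 209.65086229],
       [  0.        ,   0.        ,   1.        ]]), 'dist_coeffs': array([-0.04146768,  0.        ,  0.        ,  0.        ,  0.        ]), 'R': array([[-0.7014273 , -0.71259329,  0.01451049],
       [-0.53069899,  0.50857677, -0.67801788],
       [ 0.47577129, -0.48328095, -0.73490217]]), 't': array([0.40403026, 0.26797595, 1.31225537])}
top {'mtx': array([[462.91119689,   0.        , 280.61490916],
       [  0.        , 462.91119689, 206.04000386],
       [  
[... 280 characters left out ...]
, -1.81997447e-04, -9.81702521e-01]]), 't': array([0.06917301, 0.50541423, 1.59170881])}
wrist {'mtx': array([[291.36252206,   0.        , 281.27231772],
       [  0.        , 291.36252206, 205.00128767],
       [  0.        ,   0.        ,   1.        ]]), 'dist_coeffs': array([-0.03411591,  0.        ,  0.        ,  0.        ,  0.        ]), 'hand_eye': array([[-2.78572114e-05, -9.54763292e-01, -2.97366869e-01,
         7.65590447e-02],
       [ 9.99999987e-01, -7.38124359e-05,  1.43311841e-04,
         1.07752657e-03],
       [-1.58778258e-04, -2.97366861e-01,  9.54763282e-01,
        -1.65362682e-01],
       [ 0.00000000e+00,  0.00000000e+00,  0.00000000e+00,
         1.00000000e+00]])}
```

View pics/top0.png

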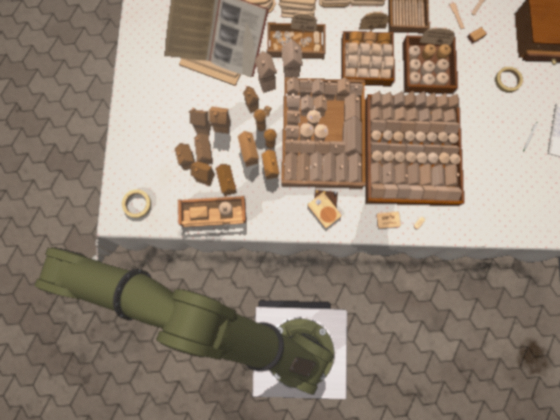

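View pics/scene0.png

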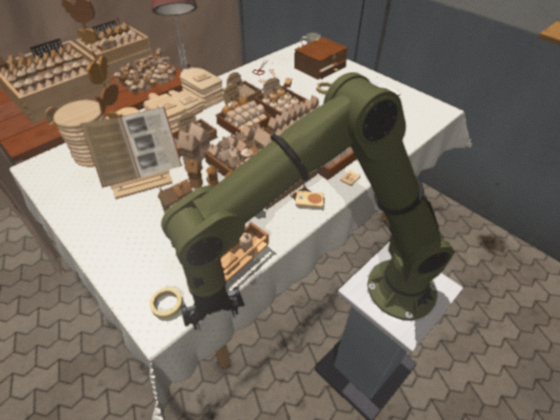

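The top view shows the rack at about (212,213), with the jar near (225,208) and the block near (198,213). The board is at (323,208), the tag at (388,219), the fob at (420,223) and the tape at (137,204). I'll take enlarged crops and work out world positions.

```bash
cat >> h.py <<'E'
def ray(n,uv):
    c=vision.camera_info(n); p=cv2.undistortPoints(np.array([[uv]],float),c['mtx'],c['dist_coeffs'])[0,0]
    d=np.array([p[0],p[1],1.]); return c['R'].T@d, -c['R'].T@c['t']
def onz(n,uv,z):
    d,o=ray(n,uv); return o+d*(z-o[2])/d[2]
def depthpt(n,uv,D):
    d,o=ray(n,uv); return o+d*D[int(round(uv[1])),int(round(uv[0]))]
def cloud(n,D):
    c=vision.camera_info(n); h,w=D.shape
    u,v=np.meshgrid(np.arange(w),np.arange(h)); p=cv2.undistortPoints(np.stack([u.ravel(),v.ravel()],1).astype(float)[:,None],c['mtx'],c['dist_coeffs'])[:,0]
    P=np.c_[p,np.ones(len(p))]*D.ravel()[:,None]; return ((P-c['t'])@c['R']).reshape(h,w,3)
E
python3 - <<'E'
from h import *
im=cv2.imread('pics/top0.png'); D=np.load('pics/top0.npy')
a=cv2.resize(im[180:250,165:265],None,fx=5.5,fy=5.5,interpolation=cv2.INTER_CUBIC)
b=cv2.resize(im[180:250,295:435],None,fx=5.5,fy=5.5,interpolation=cv2.INTER_CUBIC)
cv2.imwrite('pics/ca.png',a);cv2.imwrite('pics/cb.png',b)
for t in ["rack","jar_center","block","tape","tag","fob","board","inlay","pivot"]:
    try: r=models.masks_of("top",t)
    except Exception as e: print(t,e); continue
    for x in r[:2]:
        p=x["point"]; print(t,round(x["p"],2),np.round(p,1),x["mask"].sum(),np.round(depthpt("top",p,D),3))
E
```

```text
rack 0.59 [215.6 208.8] 1511 [0.489 0.315 0.035]
jar_center 0.65 [224.5 207.7] 147 [0.481 0.276 0.101]
block 0.73 [200.8 211.7] 187 [0.474 0.364 0.053]
tape 0.55 [126.  202.7] 383 [0.506 0.646 0.013]
board 0.89 [324.7 211.6] 623 [ 0.492 -0.075  0.025]
inlay 0.79 [325.4 211.5] 648 [ 0.493 -0.077  0.025]
pivot 0.58 [324.1 208.6] 820 [ 0.503 -0.073  0.023]
```

View pics/ca.png

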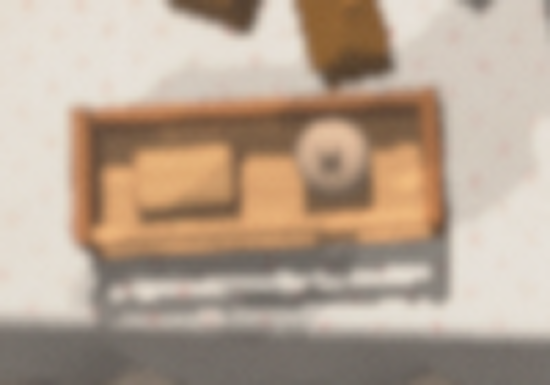

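View pics/cb.png

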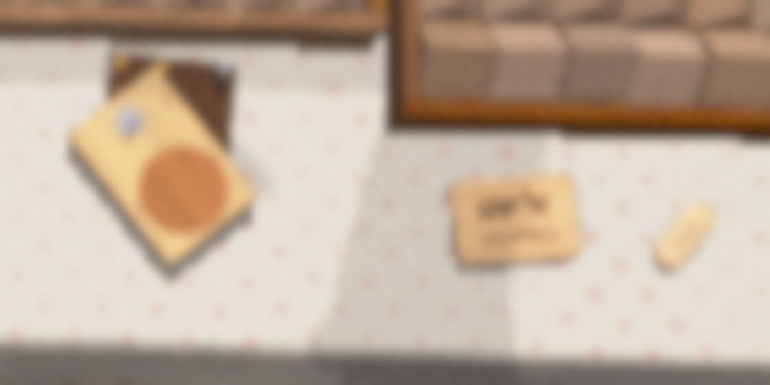

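View pics/wrist0.png

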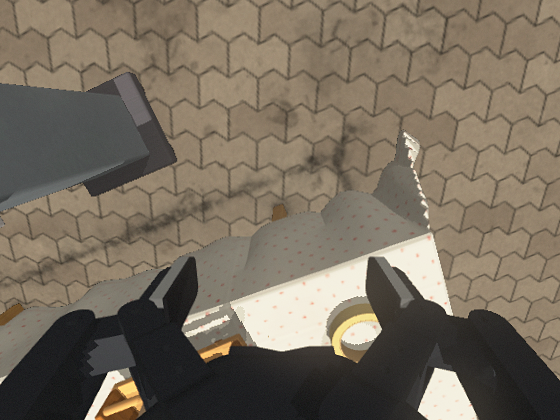

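Run:
```python
from h import *
f=lambda x,y,ox,oy:(ox+(x+.5)/5.5-.5,oy+(y+.5)/5.5-.5)
for nm,x,y,z in [("pivot",128,122,.022),("inlay",183,190,.022),("stop",222,70,.024),("tag",516,222,.008),("fob",686,236,.008)]:
    print(nm,np.round(onz("top",f(x,y,295,180),z),4))
for nm,x,y,z in [("cheekL top back",80,112,.078),("cheekL front",85,243,.078),("cheekR front",436,232,.078),("cheekR back",432,95,.078),("jar",333,155,.09)]:
    print(nm,np.round(onz("top",f(x,y,165,180),z),4))
D=np.load('pics/top0.npy');C=cloud("top",D)
for y in (0.35,0.3,0.25,0.0,-0.06,-0.12,-0.18):
  m=(abs(C[...,1]-y)<.02)
  print(y,[ (round(x,2),round(C[...,2][m&(abs(C[...,0]-x)<.02)].max(initial=-9),3)) for x in np.arange(.4,.95,.04)])
```

```text
pivot [ 0.528  -0.0502  0.022 ]
inlay [ 0.4837 -0.0867  0.022 ]
stop [ 0.5643 -0.1115  0.024 ]
tag [ 0.4712 -0.3082  0.008 ]
fob [ 0.4651 -0.4208  0.008 ]
cheekL top back [0.5086 0.4384 0.078 ]
cheekL front [0.4248 0.4294 0.078 ]
cheekR front [0.4383 0.2091 0.078 ]
cheekR back [0.5262 0.2155 0.078 ]
jar [0.4834 0.2749 0.09  ]
0.35 [(np.float64(0.4), np.float64(0.012)), (np.float64(0.44), np.float64(0.081)), (np.float64(0.48), np.float64(0.068)), (np.float64(0.52), np.float64(0.078)), (np.float64(0.56), np.float64(0.119)), (np.float64(0.6), np.float64(0.154)), (np.float64(0.64), np.float64(0.129)), (np.float64(0.68), np.float64(0.127)), (np.float64(0.72), np.float64(0.114)), (np.float64(0.76), np.float64(0.149)), (np.float64(0.8), np.float64(0.171)), (np.float64(0.84), np.float64(0.145)), (np.float64(0.88), np.float64(0.009)), (np.float64(0.92), np.float64(0.012))]
0.3 [(np.float64(0.4), np.float64(0.012)), (np.float64(0.44), np.float64(0.077)), (np.float64(0.48), np.float64(0.106)), (np.float64(0.52), np.float64(0.086)), (np.float64(0.56), np.float64(0.116)), (np.float64(0.6), np.flo
[... 2357 characters left out ...]
np.float64(0.8), np.float64(0.081)), (np.float64(0.84), np.float64(0.057)), (np.float64(0.88), np.float64(0.015)), (np.float64(0.92), np.float64(0.113))]
-0.18 [(np.float64(0.4), np.float64(0.01)), (np.float64(0.44), np.float64(0.008)), (np.float64(0.48), np.float64(0.014)), (np.float64(0.52), np.float64(0.011)), (np.float64(0.56), np.float64(0.009)), (np.float64(0.6), np.float64(0.1)), (np.float64(0.64), np.float64(0.109)), (np.float64(0.68), np.float64(0.118)), (np.float64(0.72), np.float64(0.124)), (np.float64(0.76), np.float64(0.131)), (np.float64(0.8), np.float64(0.127)), (np.float64(0.84), np.float64(0.112)), (np.float64(0.88), np.float64(0.115)), (np.float64(0.92), np.float64(0.112))]
```

The pivot is at about (0.528,-0.050), the stand's -x points along about 265°, and the board starts near 0.8 rad. I'll take closer looks with the wrist camera over the rack and then the board.

```bash
cat >> h.py <<'E'
from scipy.spatial.transform import Rotation as Ro
def quat(yaw):  # tool down, tool y at world angle yaw+90deg
    c,s=np.cos(yaw),np.sin(yaw)
    q=Ro.from_matrix(np.array([[-c,-s,0],[-s,c,0],[0,0,-1]])).as_quat(); return np.r_[q[3],q[:3]]
def wpose(s):
    q=np.array(s['eef_rot']); R=Ro.from_quat(np.r_[q[1:],q[0]]).as_matrix(); return R,np.array(s['tcp_pos'])
def wgrab(fn):
    s=get_state(); R,t=wpose(s); im,D=save("wrist",fn); np.savez('pics/'+fn[:-4]+'_p.npz',R=R,t=t); return im,D
def wray(fn,uv):
    z=np.load('pics/'+fn+'_p.npz'); c=vision.camera_info("wrist"); H=c['hand_eye']
    p=cv2.undistortPoints(np.array([[uv]],float),c['mtx'],c['dist_coeffs'])[0,0]
    d=z['R']@H[:3,:3]@np.array([p[0],p[1],1.]); return d, z['R']@H[:3,3]+z['t']
def wz(fn,uv,zz):
    d,o=wray(fn,uv); return o+d*(zz-o[2])/d[2]
E
python3 - <<'E'
from h import *
yr=np.radians(3.5)
print(ctrl.ik([.47,.30,.30],quat(yr)),ctrl.ik([.5,-.08,.25],quat(0)))
ctrl.movep([.47,.30,.30],quat(yr)); print(get_state()['time'])
wgrab('w1.png')
ctrl.movep([.51,-.08,.25],quat(0)); print(get_state()['time'])
wgrab('w2.png')
print(get_state()['qpos'])
E
```

```text
[-0.41623829  0.34381568 -0.28707426  1.5175458   0.09936778  1.29457862
  0.91735452] [-0.04613646  0.28972666  0.21119074  1.73988111 -0.06661747  1.11895164
  1.75641431]
2.0167
3.5
[ 0.21147147  0.30134606 -0.14503956  1.71304116  0.04661492  1.13018724
  1.62658857]
```

View pics/w1.png

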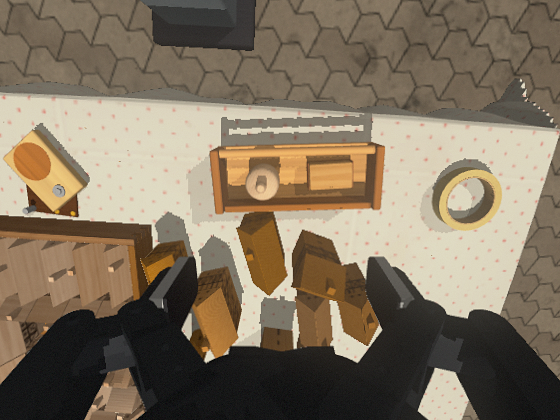

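View pics/w2.png

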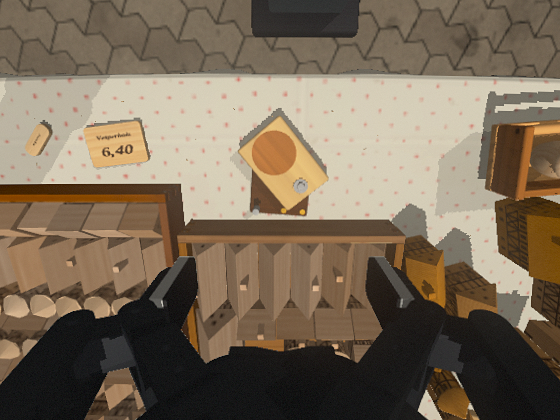

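w1 shows the rack (214–384, 145–214), the jar near (262,183) and the block near (330,175). In w2 the board is around (283,165), the inlay (272,152), the pivot (300,185) and the stop pin (255,212). I'll zoom in for exact pixels.

Run:
```python
import cv2
a=cv2.imread('pics/w1.png')[130:225,200:400]; cv2.imwrite('pics/z1.png',cv2.resize(a,None,fx=4,fy=4,interpolation=cv2.INTER_CUBIC))
a=cv2.imread('pics/w2.png')[100:225,225:345]; cv2.imwrite('pics/z2.png',cv2.resize(a,None,fx=4.5,fy=4.5,interpolation=cv2.INTER_CUBIC))
```

```text
(no output)
```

View pics/z1.png

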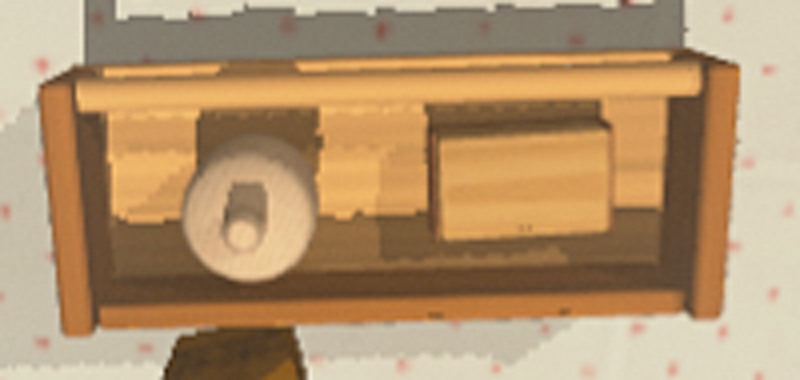

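View pics/z2.png

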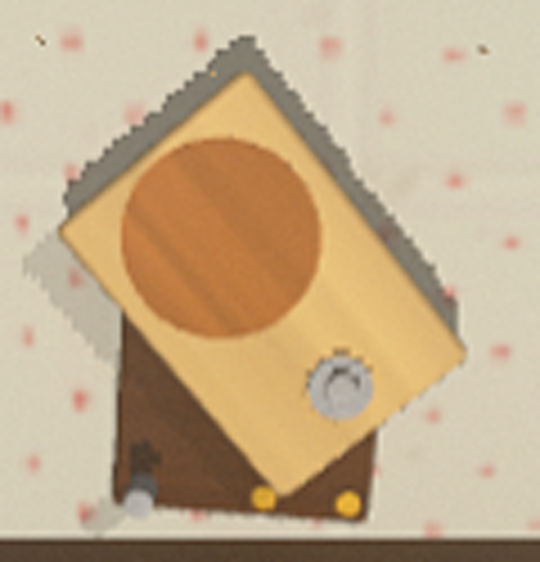

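Run:
```python
from h import *
g=lambda x,y:(225+(x+.5)/4.5-.5,100+(y+.5)/4.5-.5)
P={}
for nm,x,y,z in [("pivot",340,387,.022),("inlay",221,238,.022),("stop",138,502,.024),("cA",248,72,.022),("cB",62,230,.022),("cC",466,352,.022),("cD",281,495,.022)]:
    P[nm]=wz('w2',g(x,y),z)[:2]; print(nm,np.round(P[nm],4))
n=lambda a:(np.linalg.norm(a),np.degrees(np.arctan2(a[1],a[0])))
print('piv-inlay',n(P['inlay']-P['pivot']),'piv-stop',n(P['stop']-P['pivot']))
print('CA',n(P['cA']-P['cC']),'DB',n(P['cB']-P['cD']),'AB',n(P['cB']-P['cA']))
r=lambda x,y:(200+(x+.5)/4-.5,130+(y+.5)/4-.5)
for nm,x,y,z in [("railL",78,80,.072),("railR",700,64,.072),("oL front",42,85,.078),("oR front",738,67,.078),("oL back",65,335,.078),("oR back",718,317,.078),("iL front",75,75,.078),("iL back",96,332,.078),
 ("jar belly",249,210,.071),("jarL",183,212,.071),("jarR",317,212,.071),("jarTop",249,282,.071),("knob",242,235,.102),("block",521,185,.058),("blkL",437,185,.058),("blkR",610,180,.058)]:
    print(nm,np.round(wz('w1',r(x,y),z)[:2],4))
```

```text
pivot [ 0.5288 -0.0506]
inlay [ 0.4833 -0.087 ]
stop [ 0.5657 -0.1136]
cA [ 0.4358 -0.079 ]
cB [ 0.481  -0.1344]
cC [ 0.5177 -0.0123]
cD [ 0.5639 -0.0685]
piv-inlay (np.float64(0.0582869899202998), np.float64(-141.32313094032253)) piv-stop (np.float64(0.07292851591794992), np.float64(-59.67368564070142))
CA (np.float64(0.10568725337438814), np.float64(-140.83488300637944)) DB (np.float64(0.10585421129251534), np.float64(-141.5311813240235)) AB (np.float64(0.07145250676780965), np.float64(-50.73484712166569))
railL [0.443  0.2176]
railR [0.4246 0.4246]
oL front [0.4446 0.2069]
oR front [0.4243 0.4354]
oL back [0.5314 0.2142]
oR back [0.5105 0.4427]
iL front [0.4407 0.2178]
iL back [0.5296 0.2252]
jar belly [0.4842 0.2766]
jarL [0.4863 0.2538]
jarR [0.4834 0.3001]
jarTop [0.5101 0.2777]
knob [0.4854 0.2763]
block [0.472  0.3719]
blkL [0.4739 0.3421]
blkR [0.4682 0.4033]
```

```bash
cat >> h.py <<'E'
PIV=np.array([.5288,-.0506]); YS=np.radians(85.0)
def pushpose(th,gap,al=.078,half=.011):
    a=YS-th; R=np.array([[np.cos(a),-np.sin(a)],[np.sin(a),np.cos(a)]])
    p=PIV+R@np.array([-al,.0375+half+gap]); psi=a-np.pi/2
    return p, quat(psi)
E
python3 - <<'E'
from h import *
ok=[]
for th in np.linspace(.81,-.05,8):
    p,q=pushpose(th,0.02 if th>.8 else 0); j=ctrl.ik([*p,.011],q); print(round(th,2),np.round(p,3),None if j is None else np.round(j,2))
E
```

```text
0.81 [ 0.425 -0.046] [ 0.04  0.51  0.01  2.24 -0.02  0.38  0.74]
0.69 [ 0.44  -0.072] [ 0.11  0.53 -0.01  2.2   0.01  0.41  0.9 ]
0.56 [ 0.443 -0.083] [ 0.14  0.53 -0.02  2.19  0.02  0.42  1.03]
0.44 [ 0.448 -0.093] [ 0.17  0.54 -0.03  2.17  0.04  0.43  1.16]
0.32 [ 0.453 -0.103] [ 0.2   0.55 -0.04  2.15  0.05  0.45  1.28]
0.2 [ 0.46  -0.112] [ 0.23  0.55 -0.06  2.13  0.07  0.46  1.4 ]
0.07 [ 0.468 -0.12 ] [ 0.25  0.56 -0.07  2.1   0.08  0.48  1.53]
-0.05 [ 0.477 -0.127] [ 0.27  0.57 -0.09  2.08  0.1   0.5   1.64]
```

View pics/w3.png

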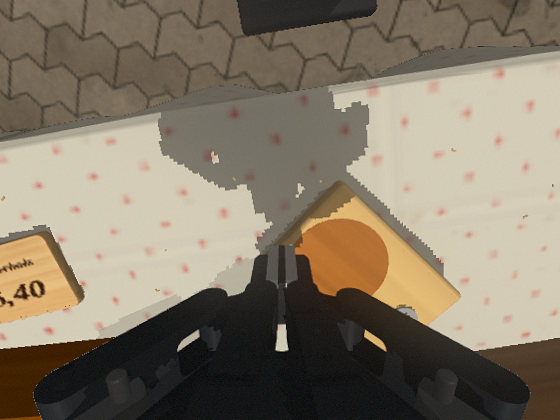

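The board is still to the right of the fingers at an oblique angle. I'll compute its actual angle before doing anything else.

Run:
```python
from h import *
for nm,u,v in [("cA",343,181),("cC",460,296),("left",283,245),("inlay",345,258),("tag c",82,298)]:
    print(nm,np.round(wz('w3',(u,v),.022),4))
z=np.load('pics/w3_p.npz');print(z['R'],z['t'])
D=np.load('pics/w3.npy'); print([D[v,u] for u,v in [(343,195),(430,290),(345,258),(345,120)]])
save("top","top1.png")
im=cv2.imread('pics/top1.png'); cv2.imwrite('pics/c1.png',cv2.resize(im[180:250,295:435],None,fx=5.5,fy=5.5,interpolation=cv2.INTER_CUBIC))
```

```text
cA [ 0.4329 -0.0797  0.022 ]
cC [ 0.5173 -0.0132  0.022 ]
left [ 0.4655 -0.1175  0.022 ]
inlay [ 0.4794 -0.0826  0.022 ]
tag c [ 0.4829 -0.2481  0.022 ]
[[-9.88460988e-01  1.51475546e-01 -1.86228865e-04]
 [ 1.51475445e-01  9.88460907e-01  4.74426384e-04]
 [ 2.55943949e-04  4.40742872e-04 -9.99999870e-01]] [ 0.46905957 -0.12027515  0.01093853]
[np.float32(0.15972129), np.float32(0.17866072), np.float32(0.17186853), np.float32(0.16970018)]
```

View pics/c1.png

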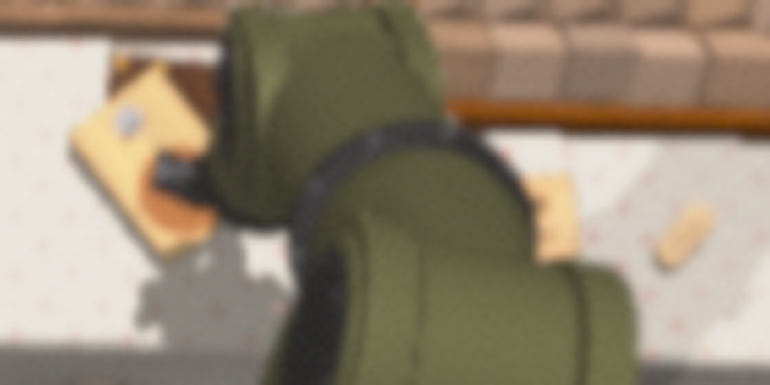

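Run:
```python
from h import *
D=np.load('pics/w3.npy')
for u,v in [(343,195),(380,230),(430,290),(345,258),(345,225),(450,120),(100,180),(50,290),(275,262),(291,262),(270,280)]:
    d,o=wray('w3',(u,v)); print((u,v),np.round(o+d*D[v,u],4))
s=get_state();print(s['contact_force'],s['tcp_pos'],s['width'])
a=cv2.imread('pics/w3.png')[160:300,220:480]; cv2.imwrite('pics/z3.png',cv2.resize(a,None,fx=3,fy=3,interpolation=cv2.INTER_CUBIC))
save("scene","s3.png")
```

```text
(343, 195) [ 0.4407 -0.0804  0.0222]
(380, 230) [ 0.4646 -0.0613  0.0222]
(430, 290) [ 0.5101 -0.0319  0.0214]
(345, 258) [ 0.4796 -0.0825  0.0215]
(345, 225) [ 0.4586 -0.0808  0.0219]
(450, 120) [ 4.114e-01 -9.400e-03 -4.000e-04]
(100, 180) [ 0.4145 -0.224   0.0021]
(50, 290) [ 0.4818 -0.281   0.0082]
(275, 262) [ 0.4573 -0.1202  0.0567]
(291, 262) [ 0.4579 -0.1129  0.0576]
(270, 280) [ 0.4569 -0.1219  0.0722]
[ 0.04452926 -0.24264424  0.15638292] [ 0.46882978 -0.120154    0.01093894] 9.593273615058185e-05
```

View pics/z3.png

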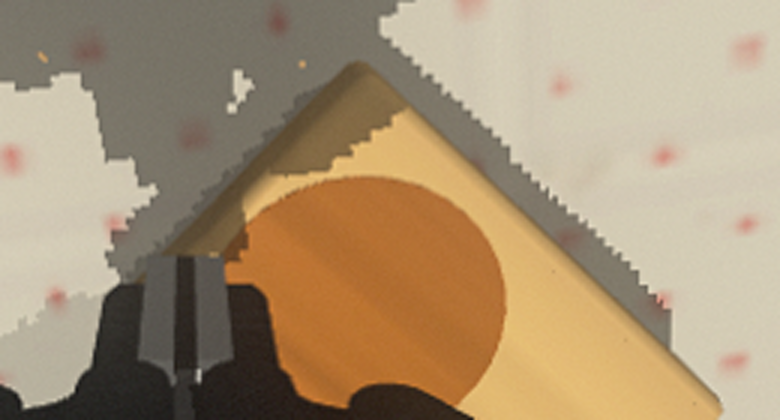

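View pics/s3.png

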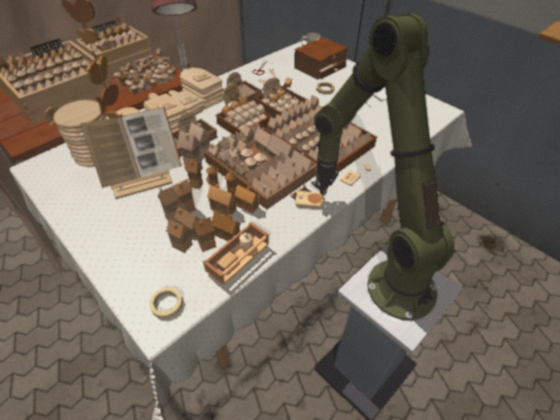

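Run:
```python
from h import *
D=np.load('pics/w3.npy')
for u in (273,276,290,293):
  for v in range(238,275,4):
    d,o=wray('w3',(u,v)); print((u,v),np.round(o+d*D[v,u],4),end=' ')
  print()
c=vision.camera_info("wrist");H=np.linalg.inv(c['hand_eye'])
for p in ([0,0,0],[0.011,0,0],[0.011,0,-.0187],[.011,0,-.045]):
    X=H[:3,:3]@np.array(p)+H[:3,3]; print(p,cv2.projectPoints(X[None],np.zeros(3),np.zeros(3),c['mtx'],c['dist_coeffs'])[0].ravel())
```

```text
(273, 238) [ 4.697e-01 -1.246e-01  1.000e-04] (273, 242) [ 0.4729 -0.1252 -0.0007] (273, 246) [ 0.457  -0.1215  0.0397] (273, 250) [ 0.4573 -0.1214  0.0439] (273, 254) [ 0.4574 -0.1213  0.048 ] (273, 258) [ 0.4574 -0.1212  0.0524] (273, 262) [ 0.4571 -0.1211  0.0567] (273, 266) [ 0.4569 -0.1209  0.0608] (273, 270) [ 0.4569 -0.1208  0.0643] (273, 274) [ 0.4573 -0.1208  0.0671] 
(276, 238) [ 4.699e-01 -1.227e-01  4.000e-04] (276, 242) [ 0.4683 -0.1222  0.0102] (276, 246) [ 0.4575 -0.12    0.0392] (276, 250) [ 0.4573 -0.1199  0.0444] (276, 254) [ 0.4574 -0.1199  0.0485] (276, 258) [ 0.4571 -0.1197  0.0533] (276, 262) [ 0.4577 -0.1198  0.0561] (276, 266) [ 0.4573 -0.1196  0.0606] (276, 270) [ 0.4575 -0.1196  0.0636] (276, 274) [ 0.4575 -0.1196  0.067 ] 
(290, 238) [ 0.4619 -0.1129  0.0216] (290, 242) [ 0.4642 -0.1132  0.0221] (290, 246) [ 0.4577 -0.1128  0.0412] (290, 250) [ 0.4586 -0.113   0.0438] (290, 254) [ 0.4584 -0.1131  0.0485] (290, 258) [ 0.4579 -0.1132  0.0537] (290, 262) [ 0.4579 -0.1133  0.0576] (290, 266) [ 0.4583 -0.1135  0.0605] (290, 270) [ 0.4579 -0.1135  0.0645] (290, 274) [ 0.4585 -0.1137  0.0669] 
(293, 238) [ 0.4623 -0.1112  0.0213] (293, 242) [ 0.4647 -0.1115  0.0216] (293, 246) [ 0.4587 -0.1114  0.0395] (293, 250) [ 0.459  -0.1116  0.0434] (293, 254) [ 0.4589 -0.1117  0.0481] (293, 258) [ 0.4583 -0.1118  0.0533] (293, 262) [ 0.4585 -0.112   0.0567] (293, 266) [ 0.4579 -0.1121  0.0615] (293, 270) [ 0.4582 -0.1123  0.0645] (293, 274) [ 0.4584 -0.1124  0.0674] 
[0, 0, 0] [279.30278956 243.17049449]
[0.011, 0, 0] [279.26516611 226.63441623]
[0.011, 0, -0.0187] [279.04127814 239.20742507]
[0.011, 0, -0.045] [278.6269205  262.50756828]
```

The picture explains the missed push. By wrist depth the shut fingertips end about 27 mm short of the reported TCP, at z≈0.038, so they passed over the board without touching it. I'll cross-check this with the open-finger image from earlier.

Run:
```python
from h import *
c=vision.camera_info("wrist");H=c['hand_eye']
for fn in ('w1','w2'):
  D=np.load(f'pics/{fn}.npy')
  def tool(u,v):
    p=cv2.undistortPoints(np.array([[[u,v]]],float),c['mtx'],c['dist_coeffs'])[0,0]
    return H[:3,:3]@(np.array([p[0],p[1],1])*D[v,u])+H[:3,3]
  for u,v in [(180,258),(185,259),(190,260),(188,266),(182,272),(378,260),(373,262),(370,262),(378,270)]: print(fn,(u,v),np.round(tool(u,v),4))
a=cv2.imread('pics/w1.png')[240:330,140:420]; cv2.imwrite('pics/z4.png',cv2.resize(a,None,fx=2.8,fy=2.8))
```

```text
w1 (180, 258) [ 0.0117 -0.0466 -0.0421]
w1 (185, 259) [ 0.0118 -0.0439 -0.0433]
w1 (190, 260) [ 0.0113 -0.0415 -0.0433]
w1 (188, 266) [ 0.0099 -0.0417 -0.0464]
w1 (182, 272) [ 0.0115 -0.0416 -0.0546]
w1 (378, 260) [ 0.0115  0.0464 -0.0437]
w1 (373, 262) [ 0.0115  0.0435 -0.0456]
w1 (370, 262) [ 0.0086  0.0439 -0.0403]
w1 (378, 270) [ 0.0108  0.0439 -0.0517]
w2 (180, 258) [ 0.0115 -0.0468 -0.0417]
w2 (185, 259) [ 0.0113 -0.0442 -0.0423]
w2 (190, 260) [ 0.0111 -0.0417 -0.0429]
w2 (188, 266) [ 0.0099 -0.0416 -0.0465]
w2 (182, 272) [ 0.0117 -0.0415 -0.0549]
w2 (378, 260) [ 0.0117  0.0463 -0.0441]
w2 (373, 262) [ 0.0113  0.0436 -0.0453]
w2 (370, 262) [ 0.009   0.0437 -0.0409]
w2 (378, 270) [ 0.0108  0.044  -0.0517]
```

View pics/z4.png

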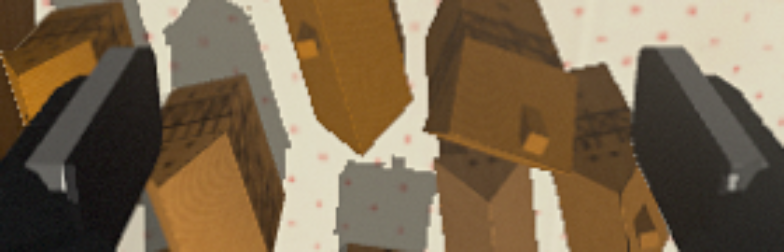

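Confirmed: the open tips are at tool z≈-0.041 and the shut tips at ≈-0.027, so real tip z = TCP z + 0.027. I'll redo the push lower, descending in small steps with force checks.

Run:
```python
from h import *
s=get_state(); t=s['tcp_pos']
ctrl.movel([t[0],t[1],.06],max_speed=.15)
p,q=pushpose(.81,.02)
ctrl.movep([*p,.02],q)
f0=np.array(get_state()['contact_force'])
for z in (.008,0.,-.006,-.010,-.014):
    ctrl.movel([*p,z],max_speed=.05); s=get_state(); f=np.array(s['contact_force'])-f0
    print(z,round(s['tcp_pos'][2],4),np.round(f,1))
    if abs(f[2])>6: print('contact'); break
zz=s['tcp_pos'][2]; 
p,q=pushpose(.78,0); ctrl.movel([*p,zz],q,max_speed=.07)
s=get_state(); print(s['time'],np.round(s['contact_force'],1))
wgrab('w4.png')
```

```text
0.008 0.0076 [ 0.2 -0.4  0.8]
0.0 -0.0003 [-0.1 -0.1  0.6]
-0.006 -0.0063 [-0.2  0.8 -0.3]
-0.01 -0.0102 [1.6 0.2 0.5]
-0.014 -0.0142 [-0.4  0.7  0.4]
12.1667 [-0.5 -0.8 -0.8]
```

View pics/w4.png

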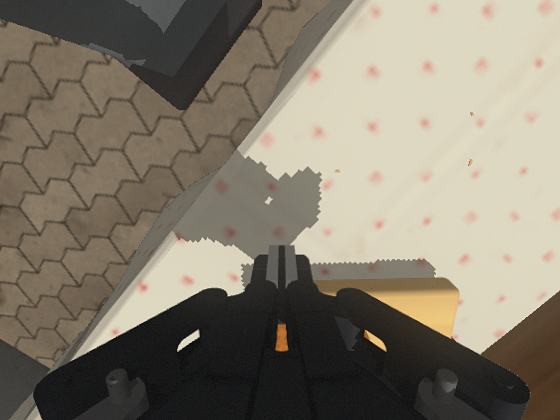

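w4 shows the shut fingers (283,260) now below board height, against the near long edge (row ~280) close to the free end. Now I'll push.

Run:
```python
from h import *
zz=-.0142
for th in np.linspace(.72,.06,8):
    p,q=pushpose(th,0); ctrl.movel([*p,zz],q,max_speed=.07)
    s=get_state(); f=np.array(s['contact_force']); print(round(s['time'],2),round(th,2),np.round(s['tcp_pos'],3),np.round(f,1))
    if np.linalg.norm(f[:2])>8: print('stop');break
wgrab('w5.png')
```

```text
12.47 0.72 [ 0.439 -0.069 -0.014] [-1.2 -0.2  1. ]
12.74 0.63 [ 0.441 -0.078 -0.014] [-0.3 -0.  -0.7]
13.02 0.53 [ 0.444 -0.086 -0.014] [ 0.3  0.5 -0.1]
13.29 0.44 [ 0.448 -0.094 -0.014] [ 1.   0.  -0.5]
13.57 0.34 [ 0.452 -0.101 -0.014] [-0.1 -0.2 -0. ]
13.84 0.25 [ 0.457 -0.108 -0.014] [0.3 0.1 0.4]
14.12 0.15 [ 0.463 -0.114 -0.014] [ 0.2 -0.4  0.2]
14.39 0.06 [ 0.469 -0.12  -0.014] [-0.6 -0.3 -0.6]
```

View pics/w5.png

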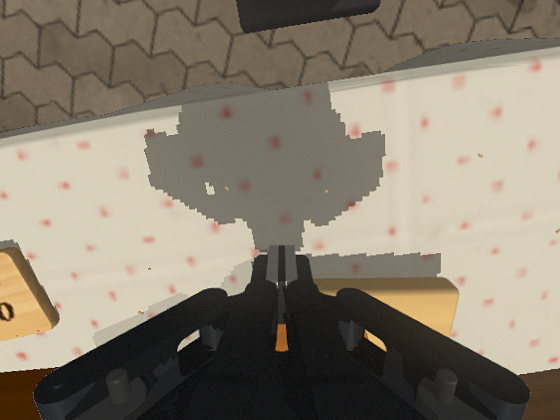

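The board turned with the fingers. I'll creep on until the stop pin's force shows.

```bash
python3 - <<'E'
from h import *
zz=-.0142
for th in np.arange(.04,-.14,-.012):
    p,q=pushpose(th,0); ctrl.movel([*p,zz],q,max_speed=.03)
    s=get_state(); f=np.array(s['contact_force']); print(round(s['time'],2),round(th,3),np.round(s['tcp_pos'],4),np.round(f,1))
    if np.linalg.norm(f[:2])>7: print('stop');break
wgrab('w6.png')
th0=th
p,q=pushpose(th0,.03); ctrl.movel([*p,zz],max_speed=.1)
ctrl.movel([*p,.10],max_speed=.25)
ctrl.ungrasp()
ctrl.movep([.51,-.08,.22],quat(0)); print(get_state()['time'])
wgrab('w7.png')
E
python3 - <<'E'
import cv2
a=cv2.imread('pics/w7.png')[80:225,205:345]; cv2.imwrite('pics/z7.png',cv2.resize(a,None,fx=4,fy=4,interpolation=cv2.INTER_CUBIC))
E
```

```text
14.69 0.04 [ 0.4707 -0.1215 -0.0142] [-0.2 -0.4  0.1]
14.94 0.028 [ 0.4716 -0.1225 -0.0142] [-0.6  0.6  1. ]
15.19 0.016 [ 0.4726 -0.1233 -0.0142] [-1.2  1.  -0.5]
15.44 0.004 [ 0.4735 -0.124  -0.0142] [0.5 0.1 0.3]
15.69 -0.008 [ 0.4744 -0.1246 -0.0142] [ 0.6 -0.3 -0.4]
15.94 -0.02 [ 0.4747 -0.1251 -0.0143] [-2.7  1.1  2.1]
16.19 -0.032 [ 0.4747 -0.1254 -0.0144] [-5.2  2.6  2.3]
16.44 -0.044 [ 0.4746 -0.1257 -0.0145] [-7.   3.1  4.9]
stop
18.9583
```

View pics/z7.png

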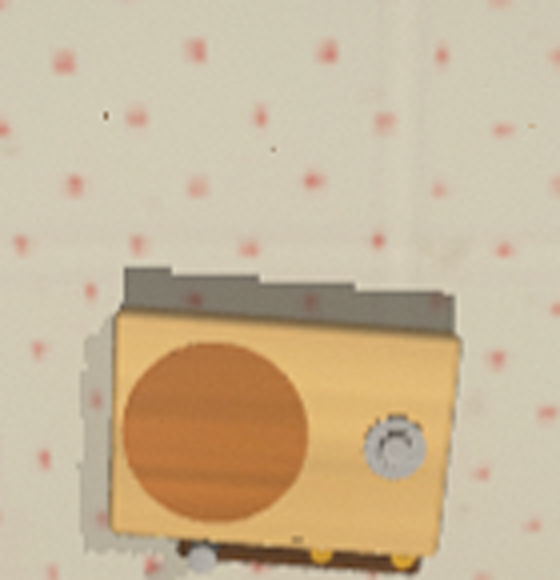

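z7 shows the board lying against the stop pin, which is at (203,556), with the inlay at (215,432). Contact force rose to 7 N at the stop. Next is the jar.

Run:
```python
from h import *
g=lambda x,y:(205+(x+.5)/4-.5,80+(y+.5)/4-.5)
for nm,x,y,z in [("inlay",215,432,.022),("pivot",396,447,.022),("stop",203,557,.024)]: print(nm,np.round(wz('w7',g(x,y),z),4))
yr=np.radians(5.1); q=quat(yr); yv=np.array([-np.sin(yr),np.cos(yr)])
p=np.array([.4850,.2766])+.003*yv
print(p, ctrl.ik([*p,.02],q))
ctrl.movep([*p,.12],q)
ctrl.movel([*p,.055],max_speed=.12)
s=get_state(); print(s['time'],np.round(s['tcp_pos'],4),np.round(s['contact_force'],1))
wgrab('w8.png')
```

```text
inlay [ 0.5237 -0.1083  0.022 ]
pivot [ 0.5286 -0.0501  0.022 ]
stop [ 0.5656 -0.1131  0.024 ]
[0.48473332 0.27958812] [-0.2755813   0.65618973 -0.45638367  1.89509823  0.43639408  0.68946987
  0.66781944]
21.1 [0.4852 0.2796 0.0555] [-0.   0.5  0.4]
```

View pics/w8.png

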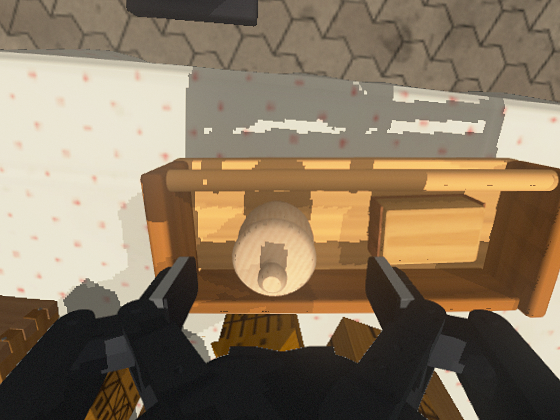

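Run:
```python
from h import *
for nm,u,v,z in [("jarL",234,246,.071),("jarR",316,246,.071),("knob",271,278,.102),("cheek in front",166,182,.078),("cheek in back",182,305,.078),("cheek out front",142,182,.078),("cheekR out",559,182,.078),("cheekR in",535,182,.078),("blkL",383,245,.058)]:
    print(nm,np.round(wz('w8',(u,v),z),4))
D=np.load('pics/w8.npy');c=vision.camera_info("wrist");H=c['hand_eye']
for v in (256,260,264,270,280,290,300):
  for u in (150,155,160,165,170,175,180,185,190,195):
    p=cv2.undistortPoints(np.array([[[u,v]]],float),c['mtx'],c['dist_coeffs'])[0,0]
    X=H[:3,:3]@(np.array([p[0],p[1],1])*D[v,u])+H[:3,3]; print(np.round(X[1:]*1000).astype(int),end=' ')
  print()
```

```text
jarL [0.4824 0.2539 0.071 ]
jarR [0.4783 0.2999 0.071 ]
knob [0.482  0.2758 0.102 ]
cheek in front [0.4467 0.2192 0.078 ]
cheek in back [0.5193 0.2261 0.078 ]
cheek out front [0.4478 0.2069 0.078 ]
cheekR out [0.4285 0.4203 0.078 ]
cheekR in [0.4298 0.4072 0.078 ]
blkL [0.48   0.3432 0.058 ]
[-110   56] [-68 -22] [-65 -22] [-62 -22] [-60 -21] [-60 -15] [-47 -40] [-45 -39] [-43 -39] [-59  18] 
[-110   54] [-68 -22] [-65 -22] [-63 -22] [-60 -21] [-59 -17] [-46 -44] [-44 -42] [-41 -44] [-42 -35] 
[-111   55] [-69 -22] [-66 -23] [-63 -23] [-61 -22] [-47 -47] [-45 -48] [-42 -48] [-42 -43] [-41 -37] 
[-111   55] [-69 -22] [-67 -21] [-53 -46] [-47 -53] [-45 -53] [-43 -53] [-41 -51] [-42 -44] [-42 -38] 
[-113   55] [-54 -54] [-52 -54] [-47 -61] [-45 -60] [-42 -61] [-42 -57] [-42 -52] [-42 -46] [-42 -39] 
[-54 -60] [-48 -68] [-46 -68] [-44 -68] [-42 -69] [-41 -64] [-42 -58] [-42 -54] [-41 -48] [-42 -40] 
[-47 -75] [-45 -74] [-43 -74] [-42 -73] [-41 -71] [-42 -66] [-41 -61] [-41 -56] [-42 -49] [-52 -13]
```

The finger backs clear the cheek by at least 3 mm. I'll go down, grip and lift.

Run:
```python
from h import *
yr=np.radians(5.1); yv=np.array([-np.sin(yr),np.cos(yr)]); xv=np.array([np.cos(yr),np.sin(yr)])
p=np.array([.4835,.2766])+.003*yv
f0=np.array(get_state()['contact_force'])
for z in (.04,.03,.021):
    ctrl.movel([*p,z],max_speed=.06); s=get_state(); f=np.array(s['contact_force'])-f0; print(z,np.round(s['tcp_pos'],4),np.round(f,1))
    if np.linalg.norm(f)>6: print("contact"); raise SystemExit
ctrl.close_gripper(35); s=get_state(); print(s['time'],s['width'],np.round(s['contact_force'],1))
ctrl.movel([*p,.036],max_speed=.05); s=get_state(); print(s['time'],s['width'],np.round(s['contact_force'],1))
wgrab('w9.png')
```

```text
0.04 [0.4829 0.2794 0.0396] [-1.5  0.   0.8]
0.03 [0.4829 0.2794 0.0295] [-1.  -0.5 -0.8]
0.021 [0.483  0.2794 0.0205] [-0.4 -0.7  0.5]
22.6333 0.04385909281861975 [ 0.3 -2.6  3.4]
23.0833 0.044146736266640126 [-0.3  0.9 -1.4]
```

View pics/w9.png

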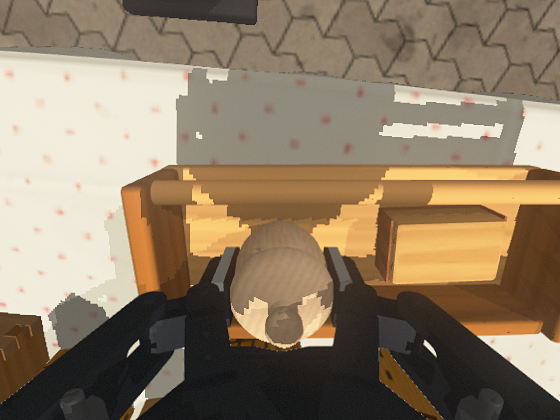

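Run:
```python
from h import *
D=np.load('pics/w9.npy')
z=np.load('pics/w9_p.npz')
def P(u,v): d,o=wray('w9',(u,v)); return o+d*D[v,u]
for u,v in [(280,228),(280,240),(280,255),(283,318),(285,326),(285,332),(250,300),(315,300),(222,250),(345,250),(219,256),(347,256),(215,290)]:
    X=P(u,v); print((u,v),np.round(X,4),'tool',np.round(z['R'].T@(X-z['t']),4))
```

```text
(280, 228) [0.4602 0.2783 0.0697] tool [ 0.0232  0.0007 -0.0334]
(280, 240) [0.4614 0.2785 0.0812] tool [ 0.022   0.0007 -0.0449]
(280, 255) [0.4618 0.2786 0.0951] tool [ 0.0216  0.0008 -0.0588]
(283, 318) [0.4767 0.281  0.1147] tool [ 0.0065  0.0019 -0.0783]
(285, 326) [0.4775 0.2818 0.1178] tool [ 0.0056  0.0026 -0.0814]
(285, 332) [0.4802 0.2821 0.1177] tool [ 0.003   0.0026 -0.0813]
(250, 300) [0.4799 0.268  0.1012] tool [ 0.0045 -0.0113 -0.0649]
(315, 300) [0.4779 0.2943 0.1006] tool [ 0.0041  0.015  -0.0643]
(222, 250) [0.4949 0.2434 0.0298] tool [-0.0082 -0.0373  0.0065]
(345, 250) [0.4877 0.323  0.03  ] tool [-0.0081  0.0427  0.0063]
(219, 256) [0.4792 0.2487 0.0676] tool [ 0.0069 -0.0306 -0.0313]
(347, 256) [0.4738 0.3141 0.0668] tool [ 0.0065  0.0351 -0.0305]
(215, 290) [0.4735 0.2547 0.1056] tool [ 0.0121 -0.024  -0.0693]
```

The jar is held upright, with its knob top at z=0.118 as expected, so the underside is at TCP z + 0.009. Now I'll lift it straight up, draw it out forward and carry it across.

Run:
```python
from h import *
yr=np.radians(5.1); xv=np.array([np.cos(yr),np.sin(yr)])
s=get_state(); p=np.array(s['tcp_pos'][:2])
ctrl.movel([*p,.095],max_speed=.12)
p2=p-.11*xv
ctrl.movel([*p2,.095],max_speed=.12)
s=get_state(); print(s['time'],np.round(s['tcp_pos'],3),s['width'])
ctrl.movel([*p2,.14],max_speed=.15)
q=quat(0)
ctrl.movep([.46,-.07,.14],q)
ctrl.movel([.5237,-.1098,.14],max_speed=.15)
ctrl.movel([.5237,-.1098,.03],max_speed=.12)
s=get_state(); print(s['time'],np.round(s['tcp_pos'],4),s['width'],np.round(s['contact_force'],1))
wgrab('w10.png')
```

```text
24.8417 [0.374 0.27  0.095] 0.04395959496328672
28.325 [ 0.5242 -0.1097  0.0306] 0.04421702180412878 [-0.3  0.  -0.8]
```

View pics/w10.png

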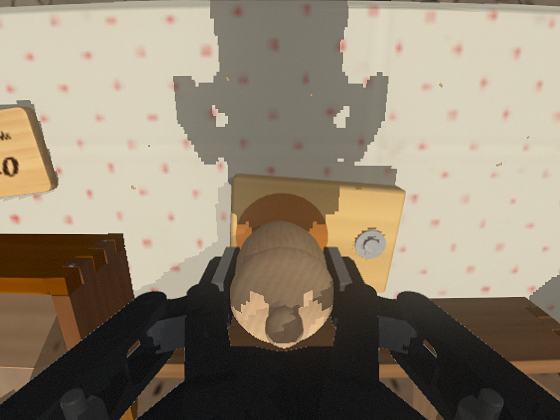

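Run:
```python
from h import *
D=np.load('pics/w10.npy'); c=vision.camera_info("wrist")
h,w=D.shape; u,v=np.meshgrid(np.arange(w),np.arange(h))
z=np.load('pics/w10_p.npz');H=c['hand_eye']
p=cv2.undistortPoints(np.stack([u.ravel(),v.ravel()],1).astype(float)[:,None],c['mtx'],c['dist_coeffs'])[:,0]
X=((np.c_[p,np.ones(len(p))]*D.ravel()[:,None])@H[:3,:3].T+H[:3,3])@z['R'].T+z['t']
X=X.reshape(h,w,3)
m=(u>225)&(u<340)&(v>215)&(v<350)
# circle fits of horizontal slices of the jar
from scipy.optimize import least_squares
for z0 in (.06,.07,.08,.085,.09,.095,.1,.108):
    k=m&(abs(X[...,2]-z0)<.002)&(abs(X[...,1]+.108)<.021)&(X[...,0]>.49)&(X[...,0]<.545); q=X[k][:,:2]
    if len(q)<15: print(z0,len(q)); continue
    r=least_squares(lambda a:np.hypot(q[:,0]-a[0],q[:,1]-a[1])-a[2],[.523,-.108,.02],loss='soft_l1',f_scale=.001).x
    print(z0,len(q),np.round(r,4))
for a in [(282,193),(237,235),(328,235)]: print(np.round(wz('w10',a,.022),4))
for a in [(235,177),(404,189),(231,240),(388,290),(371,243)]: print(np.round(wz('w10',a,.022),4))
```

```text
0.06 148 [ 0.5241 -0.1089  0.0232]
0.07 338 [ 0.5239 -0.1086  0.023 ]
0.08 327 [ 0.5243 -0.1083  0.0222]
0.085 191 [ 0.5237 -0.1081  0.0229]
0.09 1202 [ 0.5232 -0.1084  0.0211]
0.095 3564 [ 0.5245 -0.1087  0.0154]
0.1 341 [ 0.5252 -0.1079  0.0075]
0.108 438 [ 0.5232 -0.1075  0.0066]
[ 0.4945 -0.108   0.022 ]
[ 0.5226 -0.1371  0.022 ]
[ 0.5226 -0.0782  0.022 ]
[ 0.4844 -0.1366  0.022 ]
[ 0.4919 -0.0326  0.022 ]
[ 0.5261 -0.1412  0.022 ]
[ 0.564  -0.0344  0.022 ]
[ 0.5283 -0.0497  0.022 ]
```

The jar axis at (0.524,-0.1085) is over the inlay at (0.5237,-0.108). I'll lower it until it touches, release and retreat upward.

Run:
```python
from h import *
t=get_state()['tcp_pos']; p=[.5234,-.1095]
ctrl.movel([*p,.0165],max_speed=.06)
ctrl.pause(.1); F=[get_state()['contact_force'][2]]; f0=F[0]
for z in np.arange(.0150,.0085,-.001):
    ctrl.movel([*p,z],max_speed=.02); ctrl.pause(.05); s=get_state(); print(round(z,4),np.round(s['tcp_pos'],4),np.round(s['contact_force'],1))
    if s['contact_force'][2]-f0>2.5: break
ctrl.pause(.1)
ctrl.ungrasp(); ctrl.pause(.2)
s=get_state(); print(s['time'],s['width'],np.round(s['contact_force'],1))
ctrl.movel([*p,.14],max_speed=.15)
ctrl.movel([.50,-.1,.25],max_speed=.2)
print(get_state()['time'])
wgrab('w11.png');
```

```text
0.015 [ 0.5234 -0.1095  0.0151] [-0.4  0.5 -1.1]
0.014 [ 0.5234 -0.1095  0.014 ] [ 0.4  0.2 -1.6]
0.013 [ 0.5236 -0.1095  0.0133] [0.2 0.6 3.9]
30.5417 0.08517779511818345 [ 0.3 -0.6 -0.5]
32.2583
```

View pics/w11.png

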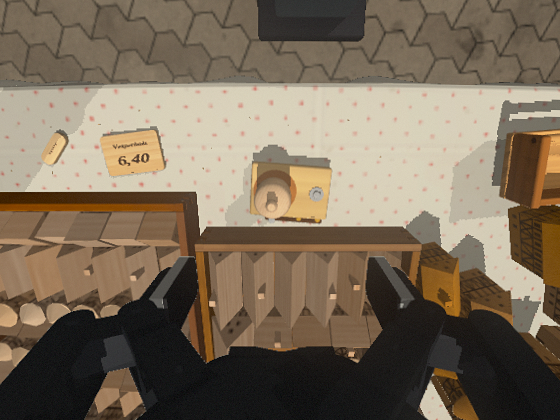

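w11 shows the jar standing on the board at (272,195), with the tag and fob where they were. I'll check the stop contact, the jar's position and the rack before handing in.

Run:
```python
from h import *
a=cv2.imread('pics/w11.png')[145:235,235:345]; cv2.imwrite('pics/z11.png',cv2.resize(a,None,fx=6,fy=6,interpolation=cv2.INTER_CUBIC))
D=np.load('pics/w11.npy'); c=vision.camera_info("wrist"); h,w=D.shape; u,v=np.meshgrid(np.arange(w),np.arange(h))
z=np.load('pics/w11_p.npz');H=c['hand_eye']
p=cv2.undistortPoints(np.stack([u.ravel(),v.ravel()],1).astype(float)[:,None],c['mtx'],c['dist_coeffs'])[:,0]
X=(((np.c_[p,np.ones(len(p))]*D.ravel()[:,None])@H[:3,:3].T+H[:3,3])@z['R'].T+z['t']).reshape(h,w,3)
from scipy.optimize import least_squares
m=(u>245)&(u<300)&(v>160)&(v<225)
for z0 in (.055,.065,.075,.092):
    q=X[m&(abs(X[...,2]-z0)<.004)][:,:2]
    if len(q)>12: print(z0,len(q),np.round(least_squares(lambda a:np.hypot(q[:,0]-a[0],q[:,1]-a[1])-a[2],[.523,-.108,.02],loss='soft_l1',f_scale=.001).x,4))
print('top z',X[m][:,2].max())
ctrl.movep([.45,.29,.30],quat(np.radians(5.1))); wgrab('w12.png'); save('top','top2.png'); print(get_state()['time'])
im=cv2.imread('pics/top2.png')[150:260,100:440]; cv2.imwrite('pics/c2.png',cv2.resize(im,None,fx=2.3,fy=2.3,interpolation=cv2.INTER_CUBIC))
```

```text
0.055 81 [ 0.5249 -0.11    0.0226]
0.065 19 [ 0.5254 -0.1104  0.0224]
0.075 717 [ 0.5246 -0.1099  0.0175]
0.092 117 [ 0.5246 -0.1105  0.0049]
top z 0.4142670057961988
33.8833
```

View pics/z11.png

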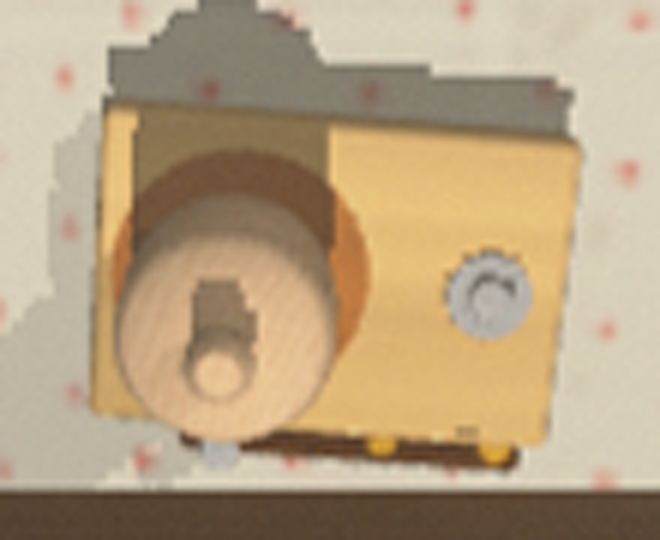

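View pics/w12.png

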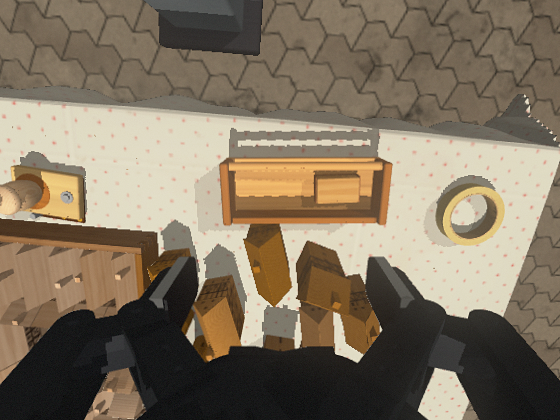

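Run:
```python
from h import *
an=lambda a,b:np.degrees(np.arctan2(*(b-a)[[1,0]]))
for fn,g,P in [('w7',lambda x,y:(205+(x+.5)/4-.5,80+(y+.5)/4-.5),[(460,338),(120,312),(437,553),(112,532),(396,447),(203,557)]),
             ('w11',lambda x,y:(235+(x+.5)/6-.5,145+(y+.5)/6-.5),[(580,145),(105,100),(548,442),(92,412),(489,295),(221,452)])]:
    W=[wz(fn,g(*p),.024 if i==5 else .022) for i,p in enumerate(P)]
    print(fn,'edge',an(W[0],W[1]),'edge2',an(W[2],W[3]),'piv-stop',an(W[4],W[5]),'pivot',W[4][:2],'gap pin->edge2', np.cross((W[3]-W[2])[:2],(W[5]-W[2])[:2])/np.linalg.norm((W[3]-W[2])[:2]))
g=lambda x,y:(235+(x+.5)/6-.5,145+(y+.5)/6-.5)
print('inlay L,R,top',[np.round(wz('w11',g(*p),.022)[:2],4) for p in [(112,275),(370,285),(243,148)]])
```

```text
w7 edge -94.37412385102981 edge2 -93.88987165554641 piv-stop -59.58322461407417 pivot [ 0.52874545 -0.05010035] gap pin->edge2 0.0059560864960842485
w11 edge -95.43298382745523 edge2 -94.0037383925285 piv-stop -58.709108712586264 pivot [ 0.5288658  -0.05046248] gap pin->edge2 0.007200127124871981
inlay L,R,top [array([ 0.5241, -0.1379]), array([ 0.5265, -0.0781]), array([ 0.4944, -0.1074])]<stdin>:6: DeprecationWarning: Arrays of 2-dimensional vectors are deprecated. Use arrays of 3-dimensional vectors instead. (deprecated in NumPy 2.0)
```

Run:
```python
from h import *
# near long edge (front): subpixel max gradient down columns; compare with pre-placement (w7)
for fn,u0,u1,v0,v1 in [('w7',238,316,150,172),('w11',255,328,156,176)]:
    g=cv2.GaussianBlur(cv2.imread(f'pics/{fn}.png')[...,2].astype(float)-cv2.imread(f'pics/{fn}.png')[...,0],(0,0),1.0)  # R-B: wood vs cloth
    pts=[]
    for u in range(u0,u1,2):
        col=g[v0:v1,u]; thr=(col.min()+col.max())/2; i=np.argmax(col>thr*1.0)
        if i>0: pts.append(wz(fn,(u,v0+i-1+(thr-col[i-1])/(col[i]-col[i-1])),.021)[:2])
    P=np.array(pts); k=np.polyfit(P[:,1],P[:,0],1)
    for _ in range(4):
        r=P[:,0]-np.polyval(k,P[:,1]); ok=abs(r)<.0015; k=np.polyfit(P[ok,1],P[ok,0],1)
    print(fn,len(P),ok.sum(),'slope deg',np.degrees(np.arctan(k[0])),'x at y=-.1:',np.polyval(k,-.1))
```

```text
w7 39 39 slope deg 4.2735028612213 x at y=-.1: 0.48806934258439677
w11 37 36 slope deg 5.804888607883245 x at y=-.1: 0.48667746444243076
```

A line fit of the front edge suggests the board may have swung back about 1–1.5° (roughly 1 mm at the pin) while the jar was set down. I'll repeat the exact w7 view and compare directly.

Run:
```python
from h import *
ctrl.movep([.51,-.08,.22],quat(0)); wgrab('w13.png'); print(get_state()['time'])
for fn in ('w7','w13'):
    I=cv2.imread(f'pics/{fn}.png').astype(float); g=cv2.GaussianBlur(I[...,2]-I[...,0],(0,0),.8)
    def line(us,v0,v1,zz,rev=False):
        P=[]
        for u in us:
            col=g[v0:v1,u]; thr=45; i=np.argmax(col>thr)
            if i>0: P.append(wz(fn,(u,v0+i-1+(thr-col[i-1])/(col[i]-col[i-1])),zz)[:2])
        P=np.array(P); k=np.polyfit(P[:,1],P[:,0],1)
        for _ in range(4):
            r=P[:,0]-np.polyval(k,P[:,1]); ok=abs(r)<.001; k=np.polyfit(P[ok,1],P[ok,0],1)
        return len(P),ok.sum(),np.degrees(np.arctan(k[0])),np.polyval(k,-.1),np.polyval(k,-.05)
    print(fn,line(range(240,316),148,172,.021), np.load(f'pics/{fn}_p.npz')['t'])
a=[cv2.resize(cv2.imread(f'pics/{f}.png')[140:230,225:330],None,fx=3.7,fy=6,interpolation=cv2.INTER_CUBIC) for f in ('w7','w13')]
cv2.imwrite('pics/cmp.png',np.hstack(a))
```

```text
35.3583
w7 (76, np.int64(76), np.float64(4.500363349436706), np.float64(0.48647885042379513), np.float64(0.4904142548113796)) [ 0.50989329 -0.0800502   0.22006027]
w13 (76, np.int64(76), np.float64(4.083491407092617), np.float64(0.48682581031109956), np.float64(0.4903953746867877)) [ 0.51043472 -0.07844493  0.22045141]
```

View pics/cmp.png

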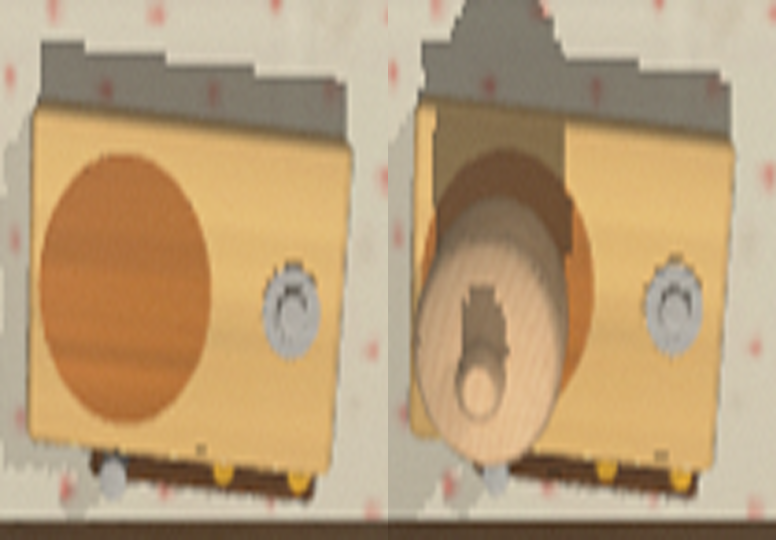

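From the same viewpoint the edge matches the pre-placement picture: 4.1° against 4.5°, with position within 0.4 mm. So the board is still at its stop, and the earlier difference came from the other viewpoint and the jar's shadow. Handing in.

Run:
```python
from h import *
s=get_state(); print(s['time'],np.round(s['contact_force'],1)); print(ticket.close_job())
```

```text
35.3583 [-0.8  0.2 -0. ]
the job is handed in; nothing more can be done
None
```

The job is done and handed in at 35.4 s. I pushed the board round to its stop first. Then I lifted the jar straight up out of the rack, drew it out forward and stood it on the inlay.

- **First push missed:** the fingertips end about 27 mm short of the reported TCP, so the first pass went over the board without touching it. I measured the offset in the wrist depth image and repeated the push lower. Force rose to about 7 N at the stop pin.
- **Jar:** it stands upright. Its axis measured about (0.525, -0.110) m against an inlay centre of (0.524, -0.108) m, so it is roughly 2 mm off centre, which is within calibration.
- **Board:** one check from a different viewpoint suggested it had swung back 1–1.5° after placing. A repeat of the earlier view showed the edge unchanged (4.1° against 4.5°, within 0.4 mm), so I put the first result down to viewpoint and the jar's shadow.
- **Other items:** the last pictures show the sanding block still in the rack. The tape roll, price block and key fob appear where they were, judged by eye. The gripper was clear and touching nothing.

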